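# Weigh two ballast cartridges and key the heavy one into the counterbalance boom

### The arm

A 7-joint arm with a two-finger parallel gripper is mounted at the origin on the work surface. World frame = base frame: x ahead of the robot, y to its left, z up, the work surface at z = 0. Lengths are in m, angles in rad, forces in N, time in s.
With the tool pointing down it reaches from about 0.4 to 0.925 m from the base axis. Payload 4.1 kg.
Tool frame: the origin (TCP) lies on the centre line of the jaws, within the pads' length; the fingertips stand 17 mm ahead of it and the grasp point (between the pads) lies 2 mm behind it; z points along the fingers, y is the line along which they close (so a half turn about z gives the same grasp; the last joint's range is limited). The gripper opens to 85 mm and grips with 20 to 120 N. Pads are 22 mm wide; open, the fingers measure 114 mm over their backs; the gripper's body (76 mm by 85 mm) begins 54 mm behind the grasp point. The pads swing forward as they close: fully open they stand 13 mm farther back than shut.
Start: joints at [-1.272, 0.398, 0.045, 1.537, -0.019, 1.207, -0.051], TCP at [0.252, 0.599, 0.248] pointing down, gripper open.
Joint ranges: [-2.82, 2.82], [-0.49, 2.23], [-1.37, 1.46], [0, 2.46], [-1.36, 4.5], [0.23, 2], [-2.94, 2.94]. Speed limits (rad/s): [2.57, 2.57, 3.14, 3.14, 3.14, 3.14, 3.14].

### API

Orientations are given as a unit quaternion [w, x, y, z].
In Python, from bench import r gives the robot as it stands.
- The arm moves only by the tool move_tool, called after ">>>" by a JSON object that holds its "method" and its "body". Schema: {"type":"object","properties":{"increments":{"type":"array","items":{"type":"array","items":{"type":"number"},"minItems":5,"maxItems":5},"minItems":1,"maxItems":20},"grip_force":{"type":"number"},"only":{"type":"string"},"quiet":{"type":"boolean"},"lines":{"type":"string"}},"required":["increments"],"additionalProperties":false}. increments is a list of rows, 1 to 20 of them, each of 5 numbers: dx, dy, dz in parts of the range, where 1.0 means 1 m, then a turn about the tool's z in a scale on which 1.0 is pi rad, then the finger opening in m; each row is the pose to reach, as a shift and turn from the pose commanded when the call began, along the tool's axes at that moment; what a row does not reach only later rows make up. A row lasts 1/12 s, in which the tool goes at most 0.0417 m and 0.125 rad, less where a joint would pass 70% of its speed; a pose out of reach is approached as far as the arm can. The fingers move at their own pace and stop on an object; grip_force is the grip in N (left out, the last holds). Time passes only in rows, so rows that do not move let the fingers close. The tool returns the time, the measured TCP pose, the force, the opening and the grip force at its end. only (a regular expression) keeps the lines of the reply that match it, lines (a string "A,B") keeps lines A to B, and quiet returns only ok. A shift or turn number past 1, either way, is cut back to 1. Input that does not fit is refused with a message, and nothing moves.
- r.get_state(): the state, without advancing time (a new reading comes with each control period).
- r.grab_frame(name): name is "scene" or "top" or "wrist"; returns the picture (420x560x3 uint8, blue, green, red); there is no depth.
- r.calibration(name): a dict with "camera_matrix" (3x3 intrinsics, pixels), "k1" (the pictures are not rectified: a ray, as slopes to the right and down, at radius r is drawn at 1 + k1 r^2 times it, then the intrinsics apply), "rvec" (rotation vector, rad) and "tvec" (3), from world to camera coordinates, as OpenCV has them; the wrist camera has in their place "tool_from_camera" (4x4, takes a point from camera to tool coordinates, whose origin is the TCP and whose axes are the flange's). Camera axes: x right, y down, z forward; pixel columns grow to the right and rows downward; lengths in m; the calibration is good to about 2 mm. A picture is of the moment at which its call begins: read the wrist's pose just before it. calibration takes no time and is no camera call.
- r.close_job(): hands the job in; it is judged then, once.
The state is a dict: "clock": time; "q": joint angles; "qvel": joint speeds; "joint_efforts": joint torques, N m; "tool_pos": TCP position; "tcp_rot": TCP orientation; "wrist_force": force on the tool from outside, world axes, zero at the start; "wrist_torque": the same for the moment, N m; "gripper_width": finger opening in m; "gripper_force": force on a finger pad.
Only numpy, scipy, OpenCV 4.12 (cv2) and the standard library are available. Lean on these libraries where they do the work, as an engineer would, in place of code of your own. Each camera call takes 0.05 s, during which the arm holds its last target. There are 200 camera calls.

### The job

Of the two look-alike ballast cartridges on the rubber mat one is filled and heavier than the steel reference weight on the balance, the other empty and lighter: first weigh one on the free pan, let the beam settle and tell from its tilt which is the heavy one. Then seat the heavy one in the well of the parked boom, its slotted foot dropped over the cross-pin down inside so that the collar lies flush on the block, and leave the light one standing on the free pan. Set them on the balance gently, never force one down on the pin (a few newtons of feel are enough), and leave everything else where it is.

Things in the scene. Friction and masses are not known exactly. Their poses are not given: they have to be found in the camera images.
- cart_a: aluminium ballast cartridge, 69 mm tall, upright on the mat. From below: shank 36 mm diameter, 34 mm long, lower edge chamfered; collar 48 mm, 5 mm thick; round head 32 mm, 30 mm tall, to grip. Two slots 9 mm wide, 9 mm deep cross the foot along its x and y axes (same again every quarter turn). Origin: centre of the foot's underside. Filled it weighs about 235 g, empty 137 g
- cart_b: the other cartridge, outwardly the same as cart_a in every size, origin and slots; the one that is filled cannot be told by eye, only by weight, and changes from run to run
- beam (a joint): tilt of the balance beam, rad. 0: level; positive: free pan up, reference pan down; negative: free pan down. Stops at +0.12 and -0.12; starts on the + stop. It tips freely to the heavier side, damped, in about half a second from stop to stop. A pointer over the beam's middle in front of a small white scale plate shows the tilt too
- pan_free (a point): centre of the upper face of the balance's free (empty) pan, a flat steel disc 110 mm in diameter, 4 mm thick. It moves with the beam and stays level: 110 mm over the bench at level, about 12.5 mm higher or lower at the stops. It lies 105 mm from the balance's middle towards the balance's own +y (the robot's left)
- balance: trip balance: grey base 100 x 310 x 25 mm on the bench, with a beam along its y axis and two level pans 210 mm apart, 110 mm over the bench; a scale plate up to 152 mm high stands at its middle, towards its +x. Origin: centre of the base at bench height; its yaw varies by up to 0.2 rad
- reference: reference weight, steel, 31 mm diameter, 49 mm tall with a knob, about 185 g, standing on the balance's other pan (its own -y side), where it stays. Origin: centre of its underside
- well (a point): centre of the mouth of the well in the boom's tail block, at the block's upper face, 62 mm over the bench; z up. Round, vertical, 38 mm diameter, 37 mm deep. A cartridge turned so that no slot fits over the pin below stands on the pin, collar 7 mm above the block; with a slot over the pin (within about 5 degrees) it drops freely until the collar lies on the block, foot 34 mm below the mouth
- holder: parked tail of a counterbalance boom, fixed: grey block 68 x 68 mm, top 62 mm over the bench; from it a 28 mm tube runs to its own -y, 300 mm to a rest with a post 83 mm tall. Origin: under the well, at bench height. In the well a level steel cross-pin, 6 mm thick, on the axis, top 27 mm below the mouth; its direction is not reported, is at any angle (not the block's yaw), and it does not turn
- bosshead: bystander: grey boss-head clamp 82 x 30 x 30 mm with a thumb screw; origin under the centre of its body
- connectors: bystander: strip of pale wood 120 x 35 x 22 mm with small connectors on top; origin under its centre
- tape: bystander: empty white reel ring, 90 mm across, 19 mm tall, lying flat; origin under its centre

How it is judged:
By the outcome, as a careful person would: the job done as asked, in the order asked, and still so for the second after the job is handed in, with the robot touching nothing.
It also fails if it takes over 72 s, if anything falls off the work surface, if the arm or the gripper's body presses on something with over 40 N, if the wrist force passes 120 N, or if a joint passes its speed limit or range.

## Working session

There is one attempt and no reset: what is moved stays moved. The work goes in short steps, Python scripts to look and compute and a tool call to move; the robot and the scene stay as the last step left them, time stands still between calls to the robot, and variables do not carry over. Pictures are saved under pics/ and viewed, at most 10 in all, crops included, and the job is handed in when it is done.

```bash
ls; mkdir -p pics; python3 - <<'E'
from bench import r
import cv2,numpy as np
s=r.get_state();print(s)
a=r.grab_frame("scene");b=r.grab_frame("top")
cv2.imwrite("pics/scene0.png",a);cv2.imwrite("pics/top0.png",b)
for n in("scene","top","wrist"):print(n,r.calibration(n))
E
```

```text
bench.py
pics
{'clock': 0.0, 'q': array([-1.27200038,  0.39917825,  0.04504942,  1.53790239, -0.01870526,
        1.20689833, -0.05068197]), 'qvel': array([ 6.06592523e-05,  9.37562392e-04, -7.34334855e-04,  1.80199262e-04,
        4.98448621e-04, -2.11420471e-04, -2.60306740e-04]), 'joint_efforts': array([-1.97103591e-04, -4.75129223e+01,  1.36483602e+00, -2.54220200e+01,
        1.16267684e-02,  9.69839894e-03, -3.43833527e-06]), 'tool_pos': array([0.25155057, 0.59868764, 0.24726268]), 'tcp_rot': array([-1.26774320e-04,  1.97533420e-01,  9.80295661e-01, -9.74078121e-04]), 'wrist_force': array([-0.94150864,  0.49733516,  0.36330525]), 'wrist_torque': array([-0.02290712, -0.04365014,  0.06920372]), 'gripper_force': 0.0, 'gripper_width': 0.08554252053695073}
scene {'camera_matrix': array([[492.11215907,   0.        , 281.36277561],
       [  0.        , 492.11215907, 207.7573637 ],
       [  0.        ,   0.        ,   1.        ]]), 'k1': 0.0272020051131464, 'rvec': array([ 1.82165865,  1.82611368, -0.65852246]), 'tvec': array([ 0.00753756, -0.37034931,  1.55417956])}
top {'
[... 178 characters left out ...]
0.11018146076921893, 'rvec': array([ 2.17448814, -2.12628723,  0.15383168]), 'tvec': array([-0.0258552 ,  0.57064597,  1.33660018])}
wrist {'camera_matrix': array([[331.87285594,   0.        , 285.3565363 ],
       [  0.        , 331.87285594, 211.38336497],
       [  0.        ,   0.        ,   1.        ]]), 'k1': -0.0104365553892383, 'tool_from_camera': array([[ 3.64523234e-04, -9.54025158e-01, -2.99726317e-01,
         7.75105804e-02],
       [ 9.99999899e-01,  4.26054353e-04, -1.39938910e-04,
        -1.51632163e-03],
       [ 2.61204943e-04, -2.99726236e-01,  9.54025217e-01,
        -1.25346435e-01],
       [ 0.00000000e+00,  0.00000000e+00,  0.00000000e+00,
         1.00000000e+00]])}
```

View pics/scene0.png

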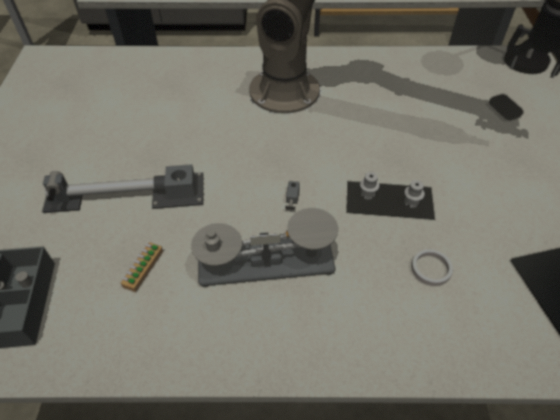

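View pics/top0.png

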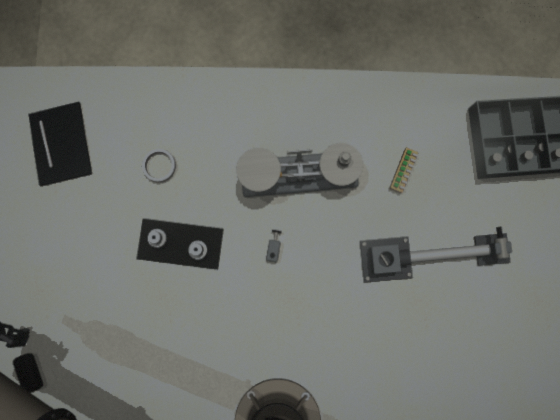

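The scene shows the boom, the balance (free pan on the left in top view) and the two cartridges. In the top view, the cartridges are at (156,238) and (198,250), the free pan at (259,169), the reference at (344,158), and the well at (386,258) with a diagonal pin.

```bash
cat > h.py <<'E'
from bench import r
import cv2,numpy as np
from scipy.spatial.transform import Rotation as R
def cam(name,s=None):
    c=r.calibration(name)
    if name=="wrist":
        s=s or r.get_state();q=s["tcp_rot"]
        Rt=R.from_quat([q[1],q[2],q[3],q[0]]).as_matrix();T=c["tool_from_camera"]
        return c["camera_matrix"],c["k1"],Rt@T[:3,:3],Rt@T[:3,3]+s["tool_pos"]
    Rm=cv2.Rodrigues(c["rvec"])[0]
    return c["camera_matrix"],c["k1"],Rm.T,-Rm.T@c["tvec"]
def pt(C,uv,z):
    K,k1,Rw,o=C
    n=cv2.undistortPoints(np.array(uv,float).reshape(-1,1,2),K,np.array([k1,0,0,0,0.])).reshape(-1,2)
    d=np.c_[n,np.ones(len(n))]@Rw.T
    return o+d*((z-o[2])/d[:,2])[:,None]
def px(C,P):
    K,k1,Rw,o=C
    p=(np.atleast_2d(P)-o)@Rw;n=p[:,:2]/p[:,2:]
    n=n*(1+k1*(n**2).sum(1,keepdims=True))
    return n*K[0,0]+K[:2,2]
def tool(P,s=None):   # shift to P in tool axes
    s=s or r.get_state();q=s["tcp_rot"]
    return R.from_quat([q[1],q[2],q[3],q[0]]).inv().apply(np.array(P)-s["tool_pos"])
E
python3 - <<'E'
from h import *
C=cam("top")
for n,u,z in [("c1",(156,238),.06),("c2",(198,250),.06),("pan",(259,169),.1225),("ref",(344,158),.14),("well",(386,258),.062),("boss",(274,246),.03),("conn",(404,170),.02),("tape",(160,166),.02)]:print(n,pt(C,u,z)[0].round(3))
im=cv2.imread("pics/top0.png")
c=np.hstack([cv2.resize(im[215:285,125:235],None,fx=3.6,fy=3.6,interpolation=2),cv2.resize(im[223:293,340:450],None,fx=3.6,fy=3.6,interpolation=2)])
c2=cv2.resize(im[130:220,220:380],None,fx=3.4,fy=3.4,interpolation=2)
c2=np.pad(c2,((0,0),(0,c.shape[1]-c2.shape[1]),(0,0)))
cv2.imwrite("pics/crop0.png",np.vstack([c,c2]))
E
```

```text
c1 [0.463 0.319 0.06 ]
c2 [0.435 0.21  0.06 ]
pan [0.635 0.058 0.123]
ref [ 0.664 -0.149  0.14 ]
well [ 0.426 -0.267  0.062]
boss [0.452 0.018 0.03 ]
conn [ 0.662 -0.324  0.02 ]
tape [0.658 0.329 0.02 ]
```

View pics/crop0.png

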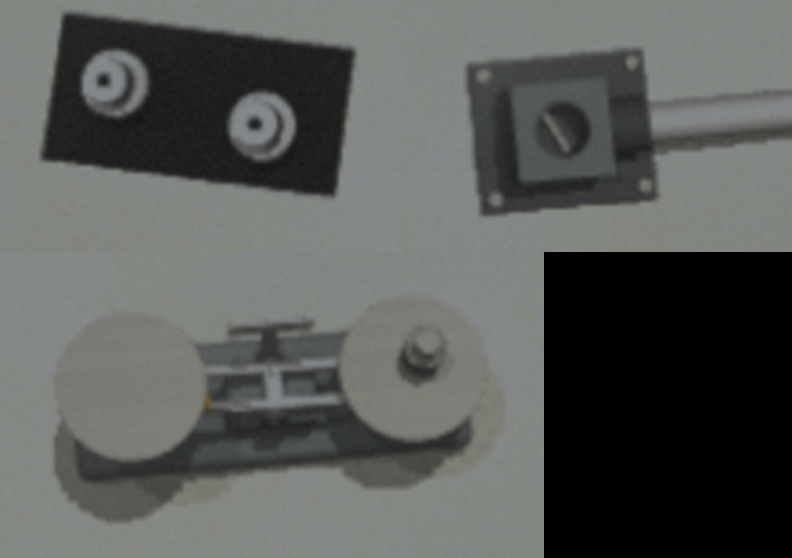

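```bash
python3 - <<'E'
from h import *
C=cam("top")
for n,u,z in [("c1",(153.9,236.9),.071),("c2",(195.6,249.4),.071),("pan",(258.5,169.7),.1225),("ref",(220+426/3.4,130+(340-252)/3.4),.17),("well",(340+562/3.6,223+130/3.6),.062),("pinA",(340+543/3.6,223+112/3.6),.035),("pinB",(340+573/3.6,223+152/3.6),.035)]:print(n,pt(C,u,z)[0].round(4))
s=r.get_state();q=s["tcp_rot"];print(R.from_quat([q[1],q[2],q[3],q[0]]).as_matrix().round(3))
p=pt(C,(195.6,249.4),.071)[0];print(tool([p[0],p[1],.2]))
E
```

>>> {"method": "move_tool", "body": {"increments": [[-0.319, -0.283, 0.08, 0, 0.085], [-0.319, -0.283, 0.08, 0, 0.085], [-0.319, -0.283, 0.08, 0, 0.085], [-0.319, -0.283, 0.08, 0, 0.085], [-0.319, -0.283, 0.08, 0, 0.085], [-0.319, -0.283, 0.08, 0, 0.085], [-0.319, -0.283, 0.08, 0, 0.085], [-0.319, -0.283, 0.08, 0, 0.085], [-0.319, -0.283, 0.08, 0, 0.085], [-0.319, -0.283, 0.08, 0, 0.085], [-0.319, -0.283, 0.08, 0, 0.085], [-0.319, -0.283, 0.08, 0, 0.085], [-0.319, -0.283, 0.08, 0, 0.085]], "grip_force": 40}}

```text
clock: 1.18
tool_pos: [0.4363, 0.2139, 0.168]
tcp_rot: [-0.0, 0.199, 0.98, -0.0]
wrist_force: [0.2, 0.6, 0.0]
gripper_width: 0.0852
gripper_force: 0.0
```

```bash
python3 - <<'E'
from h import *
s=r.get_state();im=r.grab_frame("wrist")
cv2.imwrite("pics/w1.png",im);np.save("s1.npy",s,allow_pickle=True)
print(s["clock"],s["tool_pos"],s["tcp_rot"],s["qvel"].round(3))
C=cam("wrist",s);print(px(C,[[.4649,.3223,.071],[.4362,.2146,.071]]))
E
```

```text
1.1833 [0.43627851 0.21385147 0.16798184] [-3.93458548e-04  1.98978642e-01  9.80003739e-01 -1.26093167e-04] [-0.034  0.001 -0.046 -0.018 -0.012 -0.001 -0.005]
[[447.06709757 200.22141628]
 [288.52274766 221.2995159 ]]
```

View pics/w1.png

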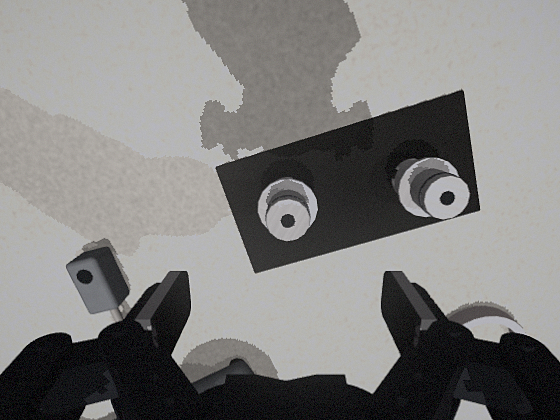

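The dot on c2 is at (288,221) and on c1 at (447,199), within a pixel of prediction. Next I descend onto c2 and grip it.

>>> {"method": "move_tool", "body": {"increments": [[0, 0.001, 0.04, 0, 0.085], [0, 0.001, 0.08, 0, 0.085], [0, 0.001, 0.095, 0, 0.085], [0, 0.001, 0.103, 0, 0.06], [0, 0.001, 0.103, 0, 0.02], [0, 0.001, 0.103, 0, 0.02], [0, 0.001, 0.103, 0, 0.02], [0, 0.001, 0.103, 0, 0.02], [0, 0.001, 0.103, 0, 0.02], [0, 0.001, 0.103, 0, 0.02], [0, 0.001, 0.103, 0, 0.02]], "grip_force": 40}}

```text
clock: 2.15
tool_pos: [0.438, 0.2167, 0.0669]
tcp_rot: [0.001, 0.198, 0.98, 0.001]
wrist_force: [-0.6, 0.5, 7.5]
gripper_width: 0.0306
gripper_force: 39.5
```

>>> {"method": "move_tool", "body": {"increments": [[0, 0, -0.01, 0, 0.02], [0, 0, -0.05, 0, 0.02], [0, 0, -0.09, 0, 0.02], [0, 0, -0.13, 0, 0.02], [0, 0, -0.16, 0, 0.02], [0, 0, -0.17, 0, 0.02], [0, 0, -0.17, 0, 0.02], [0, 0, -0.17, 0, 0.02]]}}

```text
clock: 2.82
tool_pos: [0.436, 0.2154, 0.2348]
tcp_rot: [-0.0, 0.198, 0.98, -0.0]
wrist_force: [0.2, -0.8, -2.1]
gripper_width: 0.0306
gripper_force: 40.2
```

```bash
python3 - <<'E'
from h import *
s=r.get_state();im=r.grab_frame("wrist")
print(s["tool_pos"],s["wrist_force"])
print(tool([.6334,.0594,.235]))
C=cam("wrist",s);tp=s["tool_pos"]
print(px(C,[tp-[0,0,.065],tp-[0,0,.026]]))
c=cv2.resize(im[130:400,180:400],None,fx=2.7,fy=2.2)
cv2.imwrite("pics/w2.png",cv2.resize(im[150:370,190:390],None,fx=2.7,fy=2.7,interpolation=2))
cv2.imwrite("pics/w2full.png",im)
E
```

```text
[0.43599291 0.21537934 0.23478068] [ 0.17478191 -0.78926077 -2.09262473]
[-0.24285443 -0.06677693 -0.00166088]
[[287.90087005 238.8228125 ]
 [288.40594016 267.9953206 ]]
```

View pics/w2.png

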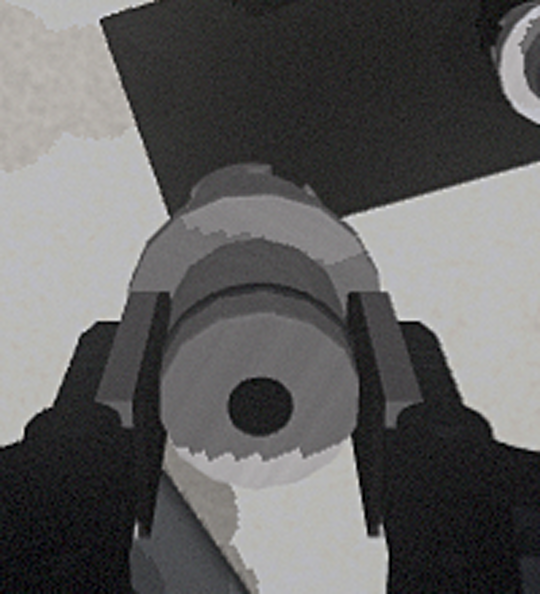

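>>> {"method": "move_tool", "body": {"increments": [[-0.04, -0.011, 0, 0, 0.02], [-0.08, -0.022, 0, 0, 0.02], [-0.12, -0.033, 0, 0, 0.02], [-0.16, -0.044, 0, 0, 0.02], [-0.2, -0.055, 0, 0, 0.02], [-0.23, -0.063, 0, 0, 0.02], [-0.243, -0.067, 0, 0, 0.02], [-0.243, -0.067, 0.01, 0, 0.02], [-0.243, -0.067, 0.025, 0, 0.02], [-0.243, -0.067, 0.035, 0, 0.02], [-0.243, -0.067, 0.035, 0, 0.02]]}}

```text
clock: 3.78
tool_pos: [0.631, 0.0614, 0.1956]
tcp_rot: [-0.004, 0.197, 0.98, -0.001]
wrist_force: [-0.9, 0.2, -1.3]
gripper_width: 0.0304
gripper_force: 40.1
```

```bash
python3 - <<'E'
from h import *
s=r.get_state();print(s["tool_pos"],s["wrist_force"],s["qvel"].round(3))
E
```

```text
[0.63097572 0.06137171 0.19555831] [-0.91068547  0.17423494 -1.26187932] [-0.007 -0.027  0.011 -0.041  0.008  0.028 -0.003]
```

>>> {"method": "move_tool", "body": {"increments": [[0, 0, 0, 0, 0.02], [0, 0, 0.003, 0, 0.02], [0, 0, 0.006, 0, 0.02], [0, 0, 0.009, 0, 0.02], [0, 0, 0.009, 0, 0.02], [0, 0, 0.009, 0, 0.02]]}}

```text
clock: 4.28
tool_pos: [0.6347, 0.0599, 0.1914]
tcp_rot: [0.0, 0.198, 0.98, 0.0]
wrist_force: [-0.9, 1.0, -0.7]
gripper_width: 0.0309
gripper_force: 40.1
```

>>> {"method": "move_tool", "body": {"increments": [[0, 0, 0.002, 0, 0.02], [0, 0, 0.003, 0, 0.02], [0, 0, 0.004, 0, 0.02], [0, 0, 0.004, 0, 0.02], [0, 0, 0.004, 0, 0.02]]}}

```text
clock: 4.7
tool_pos: [0.6347, 0.0598, 0.1872]
tcp_rot: [-0.0, 0.198, 0.98, 0.0]
wrist_force: [-0.1, 0.5, -1.2]
gripper_width: 0.0306
gripper_force: 40.1
```

>>> {"method": "move_tool", "body": {"increments": [[0, 0, 0.001, 0, 0.02], [0, 0, 0.0015, 0, 0.02], [0, 0, 0.0015, 0, 0.02]]}}

```text
clock: 4.95
tool_pos: [0.635, 0.0599, 0.1861]
tcp_rot: [0.0, 0.198, 0.98, 0.0]
wrist_force: [-0.3, 0.1, 0.1]
gripper_width: 0.0309
gripper_force: 40.2
```

>>> {"method": "move_tool", "body": {"increments": [[0, 0, 0, 0, 0.034], [0, 0, 0, 0, 0.038], [0, 0, 0, 0, 0.045], [0, 0, 0, 0, 0.06], [0, 0, 0, 0, 0.085], [0, 0, 0, 0, 0.085], [0, 0, -0.02, 0, 0.085], [0, 0, -0.05, 0, 0.085], [0, 0, -0.09, 0, 0.085], [0, 0, -0.11, 0, 0.085], [0, 0, -0.11, 0, 0.085], [0, 0, -0.11, 0, 0.085]]}}

```text
clock: 5.95
tool_pos: [0.6355, 0.0598, 0.2974]
tcp_rot: [0.002, 0.198, 0.98, 0.001]
wrist_force: [0.5, -0.7, 0.7]
gripper_width: 0.0852
gripper_force: 0.0
```

```bash
python3 - <<'E'
from h import *
s=r.get_state();im=r.grab_frame("wrist");b=r.grab_frame("scene")
print(s["tool_pos"])
C=cam("wrist",s);tp=s["tool_pos"]
print([px(C,[.634,.06,z+.069])[0].round() for z in(.1225,.0975)])
CS=cam("scene")
print([px(CS,[.634,.06,z+.069])[0].round() for z in(.1225,.0975)])
cv2.imwrite("pics/w3.png",im);cv2.imwrite("pics/s3.png",b)
cv2.imwrite("pics/w3v.png",np.hstack([cv2.resize(im,(400,300)),cv2.resize(b[190:290,185:345],(400,250))[:250]] ) if 0 else np.vstack([cv2.resize(im,(400,300)),cv2.resize(b[190:290,185:345],(400,250),interpolation=2)]))
E
```

```text
[0.63546886 0.05977617 0.29744049]
[array([287., 215.]), array([287., 206.])]
[array([313., 206.]), array([313., 214.])]
```

View pics/w3v.png

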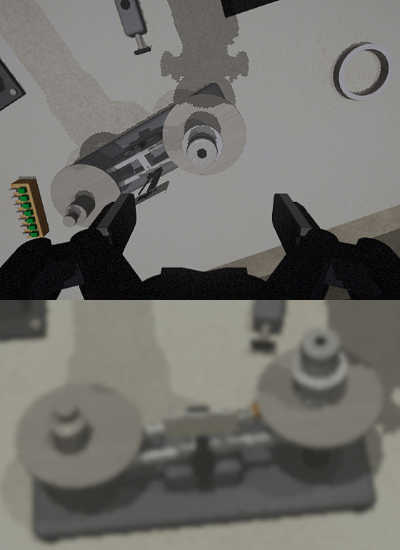

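Both views agree that the free pan is still up: the dot is at about (284,214) in the wrist view and (313,206) in the scene. So c2 is the light cartridge and stays there. I now look obliquely at c1's foot slots.

>>> {"method": "move_tool", "body": {"increments": [[0.04, 0.006, 0, 0, 0.085], [0.08, 0.012, 0, 0, 0.085], [0.12, 0.018, 0.02, 0, 0.085], [0.155, 0.024, 0.05, 0, 0.085], [0.19, 0.03, 0.08, 0, 0.085], [0.22, 0.034, 0.11, 0, 0.085], [0.245, 0.036, 0.14, 0, 0.085], [0.259, 0.036, 0.17, 0, 0.085], [0.259, 0.036, 0.19, 0, 0.085], [0.259, 0.036, 0.197, 0, 0.085], [0.259, 0.036, 0.197, 0, 0.085], [0.259, 0.036, 0.197, 0, 0.085], [0.259, 0.036, 0.197, 0, 0.085]]}}

```text
clock: 7.13
tool_pos: [0.4117, 0.1935, 0.1]
tcp_rot: [0.001, 0.198, 0.98, 0.001]
wrist_force: [0.6, -0.1, 0.2]
gripper_width: 0.0847
gripper_force: 0.0
```

```bash
python3 - <<'E'
from h import *
s=r.get_state();im=r.grab_frame("wrist");b=r.grab_frame("scene");np.save("s4.npy",s,allow_pickle=True)
print(s["tool_pos"],np.abs(s["qvel"]).max())
cv2.imwrite("pics/w4.png",im);cv2.imwrite("pics/s4.png",b)
print("pan diff since s3",np.abs(b[190:290,185:345].astype(int)-cv2.imread("pics/s3.png")[190:290,185:345]).mean())
C=cam("wrist",s);p=px(C,[[.4649,.3223,.002],[.4649,.3223,.036]]);print(p)
u,v=p[0].astype(int);u=min(u,500)
c=im[max(v-60,0):v+60,u-60:u+60]
c=np.clip(cv2.resize(c,(600,600),interpolation=cv2.INTER_CUBIC).astype(float)*2,0,255)
cv2.imwrite("pics/w4c.png",c);print(u-60,max(v-60,0))
E
```

```text
[0.41169942 0.19347243 0.10002526] 0.009489277491258916
pan diff since s3 5.9299375
[[482.3010361  219.47921278]
 [513.42426456 237.3612712 ]]
422 159[ WARN:0@1.028] global loadsave.cpp:1063 imwrite_ Unsupported depth image for selected encoder is fallbacked to CV_8U.
```

View pics/w4c.png

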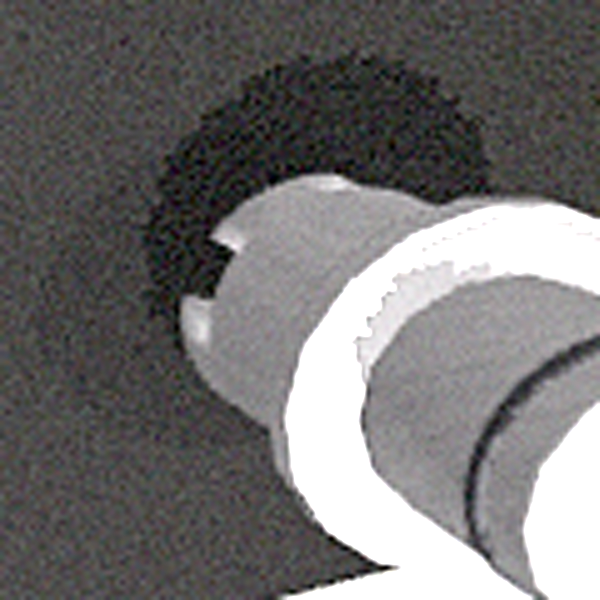

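The picture shows the slot notch in the foot, with its rim corners near (212,238) and (185,297) and its roof corners near (232,258) and (213,300) in the crop.

```bash
python3 - <<'E'
from h import *
s=np.load("s4.npy",allow_pickle=True).item();C=cam("wrist",s)
f=lambda l:[(422+(x+.5)/5-.5,159+(y+.5)/5-.5) for x,y in l]
c=np.array([.4649,.3223])
for nm,l,z in [("rim",[(212,238),(185,297)],.002),("roof",[(232,255),(214,299)],.011),("collar-tangent",[(283,440),(505,203)],.036)]:
    P=pt(C,f(l),z)[:,:2]-c
    print(nm,P.round(4),np.linalg.norm(P,axis=1).round(4),np.degrees(np.arctan2(P[:,1],P[:,0])).round(1),"mid",np.degrees(np.arctan2(*P.mean(0)[::-1])).round(1), "normal",(np.degrees(np.arctan2(*(P[0]-P[1])[::-1]))%90).round(1), np.linalg.norm(P[0]-P[1]))
# outline ellipse of collar top: threshold bright (collar upper face) bounding hull for centre
# pan check with top camera
b=r.grab_frame("top");cv2.imwrite("pics/t4.png",b)
CT=cam("top");
for z in(.1225,.0975):print(px(CT,[.634,.06,z+.069]).round(1))
print(tool([.4649,.3223,.065]))
q=s["tcp_rot"];M=R.from_quat([q[1],q[2],q[3],q[0]]).as_matrix();print(np.degrees(np.arctan2(M[1,1],M[0,1])))
E
```

```text
rim [[-0.0149 -0.0098]
 [-0.0077 -0.0154]] [0.0178 0.0173] [-146.7 -116.6] mid -131.9 normal 51.6 0.009111092738613196
roof [[-0.0159 -0.0115]
 [-0.0106 -0.0152]] [0.0196 0.0186] [-144.2 -124.9] mid -134.8 normal 54.4 0.006465887271838916
collar-tangent [[-0.0024 -0.0216]
 [-0.0223  0.0099]] [0.0217 0.0244] [-96.4 156.2] mid -154.7 normal 32.3 0.037237962312238776
[[256.8 163.7]]
[[257.4 165.8]]
[0.00063729 0.13932758 0.03538235]
67.12813307426076
```

>>> {"method": "move_tool", "body": {"increments": [[0.001, 0.04, 0, 0, 0.085], [0.001, 0.08, 0, 0, 0.085], [0.001, 0.115, 0, 0, 0.085], [0.001, 0.139, 0, 0, 0.085], [0.001, 0.139, 0, 0, 0.085], [0.001, 0.139, 0.015, 0, 0.085], [0.001, 0.139, 0.026, 0, 0.085], [0.001, 0.139, 0.032, 0, 0.06], [0.001, 0.139, 0.032, 0, 0.02], [0.001, 0.139, 0.032, 0, 0.02], [0.001, 0.139, 0.032, 0, 0.02], [0.001, 0.139, 0.032, 0, 0.02], [0.001, 0.139, 0.032, 0, 0.02], [0.001, 0.139, 0.032, 0, 0.02]], "grip_force": 40}}

```text
clock: 8.45
tool_pos: [0.4634, 0.3222, 0.0677]
tcp_rot: [0.0, 0.198, 0.98, 0.001]
wrist_force: [0.1, -0.7, 3.7]
gripper_width: 0.0307
gripper_force: 39.5
```

>>> {"method": "move_tool", "body": {"increments": [[0, 0, -0.01, 0, 0.02], [0, 0, -0.04, 0, 0.02], [0, 0, -0.08, 0, 0.02], [0, 0, -0.11, 0, 0.02], [0, 0, -0.13, 0, 0.02], [0, 0, -0.13, 0, 0.02], [0, 0, -0.13, 0, 0.02]]}}

```text
clock: 9.03
tool_pos: [0.4629, 0.3221, 0.1978]
tcp_rot: [0.001, 0.197, 0.98, 0.001]
wrist_force: [-1.6, -0.2, -3.3]
gripper_width: 0.0306
gripper_force: 40.3
```

```bash
python3 - <<'E'
from h import *
s=r.get_state();print(s["tool_pos"],s["wrist_force"],s["q"].round(2))
C=cam("top");f=lambda x,y:(340+(x-396+.5)/3.6-.5,223+(y+.5)/3.6-.5)
w=pt(C,f(562,130),.062)[0];A=pt(C,f(543,112),.035)[0];B=pt(C,f(573,152),.035)[0]
print(w,A,B,np.degrees(np.arctan2(*(A-B)[1::-1])))
print(tool([w[0],w[1],.2]))
E
```

```text
[0.46292616 0.32209347 0.19776551] [-1.59612786 -0.16901658 -3.34745361] [-0.88  0.3   0.24  1.81 -0.08  1.04  0.56]
[ 0.42361553 -0.26588235  0.062     ] [ 0.43715162 -0.25725169  0.035     ] [ 0.40890931 -0.27898883  0.035     ] 37.58425750425039
[-0.19141697 -0.55732873 -0.00317916]
```

The manual's scale: turns go in shares of pi rad. Converting my numbers, 0.2 rad is 0.0637.

>>> {"method": "move_tool", "body": {"increments": [[-0.017, -0.036, 0, 0, 0.02], [-0.034, -0.072, 0, 0, 0.02], [-0.051, -0.108, 0, 0, 0.02], [-0.068, -0.145, 0, 0.0095, 0.02], [-0.085, -0.181, 0, 0.0191, 0.02], [-0.102, -0.217, 0, 0.0286, 0.02], [-0.118, -0.253, 0, 0.0382, 0.02], [-0.135, -0.29, 0, 0.0477, 0.02], [-0.152, -0.326, 0, 0.0573, 0.02], [-0.169, -0.362, 0, 0.0637, 0.02], [-0.186, -0.398, 0, 0.0637, 0.02], [-0.203, -0.434, 0, 0.0637, 0.02], [-0.22, -0.47, 0, 0.0637, 0.02], [-0.237, -0.507, 0.01, 0.0637, 0.02], [-0.252, -0.54, 0.02, 0.0637, 0.02], [-0.262, -0.562, 0.03, 0.0637, 0.02], [-0.268, -0.573, 0.033, 0.0637, 0.02], [-0.268, -0.573, 0.033, 0.0637, 0.02], [-0.268, -0.573, 0.033, 0.0637, 0.02], [-0.268, -0.573, 0.033, 0.0637, 0.02]]}}

```text
clock: 10.7
tool_pos: [0.4875, -0.3084, 0.1625]
tcp_rot: [-0.001, 0.294, 0.956, 0.001]
wrist_force: [0.2, 1.2, -2.8]
gripper_width: 0.0305
gripper_force: 40.6
```

```bash
python3 - <<'E'
from h import *
s=r.get_state();im=r.grab_frame("wrist");np.save("s5.npy",s,allow_pickle=True)
print(s["tool_pos"],np.abs(s["qvel"]).max())
C=cam("wrist",s);p=px(C,[[.4236,-.2659,.062],[.4236,-.2659,.035]]);print(p)
cv2.imwrite("pics/w5.png",im)
u,v=p[0].astype(int);v0=max(v-50,0);u0=u-50
c=im[v0:v0+100,u0:u0+100]
cv2.imwrite("pics/w5c.png",np.clip(cv2.resize(c,(600,600),interpolation=cv2.INTER_CUBIC).astype(float)*2,0,255).astype(np.uint8));print(u0,v0)
E
```

```text
[ 0.48752419 -0.30837815  0.16252293] 0.017512819777096372
[[286.71644048 108.42279491]
 [286.55535197 108.41220302]]
236 58
```

View pics/w5c.png

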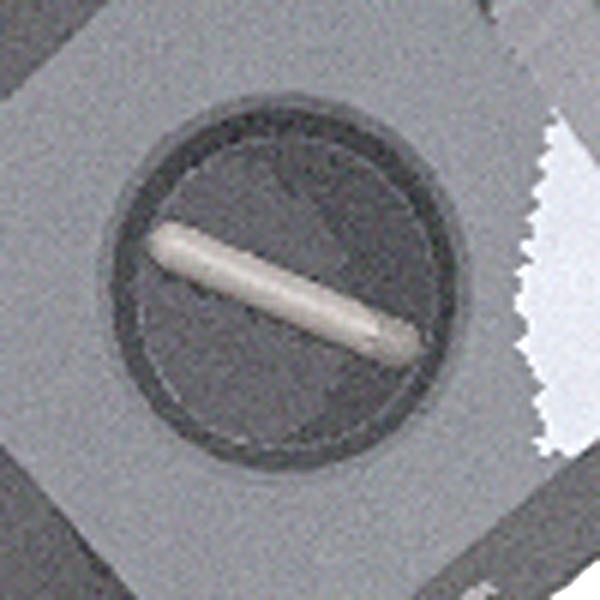

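The pin runs from about (165,243) to (410,342) in the crop, and the mouth is centred near (284,282).

```bash
python3 - <<'E'
from h import *
s=np.load("s5.npy",allow_pickle=True).item();C=cam("wrist",s);q=s["tcp_rot"]
M=R.from_quat([q[1],q[2],q[3],q[0]]).as_matrix();fy=np.degrees(np.arctan2(M[1,1],M[0,1]))
f=lambda l:[(236+(x+.5)/6-.5,58+(y+.5)/6-.5) for x,y in l]
w=pt(C,f([(284,282)]),.062)[0]
P=pt(C,f([(165,243),(410,342)]),.035);pin=np.degrees(np.arctan2(*(P[1]-P[0])[1::-1]))
for slot in(48.1,51.6):print("turn world deg",((pin-(slot-67.13+fy))+45)%90-45)
print("well",w,"pin mid",P.mean(0),"pin",pin,"fy",fy)
im=cv2.imread("pics/w5.png",0)
z=s["tool_pos"][2]+.0033;p=px(C,s["tool_pos"]+[0,0,.0033])[0];print(p)
u,v=p.astype(int);c=im[v-22:v+22,u-22:u+22]
_,b=cv2.threshold(c,0,255,cv2.THRESH_BINARY_INV|cv2.THRESH_OTSU)
n,L,st,ce=cv2.connectedComponentsWithStats((c<45).astype(np.uint8))
for i in range(1,n):
    if st[i,4]>40:
        g=ce[i]+[u-22,v-22];X=pt(C,g,z)[0];print(st[i],g,"cart axis",X,"tool off",tool(X,s))
print(c.min(),c.max())
E
```

```text
turn world deg -2.070380968910392
turn world deg -5.570380968910392
well [ 0.42023935 -0.26660418  0.062     ] pin mid [ 0.42124003 -0.26686379  0.035     ] pin 34.718290132913125 fy 55.81867110182351
[289.33746531 299.40921963]
[  7  13  23  21 395] [285.01012658 300.07341772] cart axis [ 0.4867656  -0.31006451  0.16582293] tool off [-0.00030974 -0.00181918 -0.0033021 ]
7 172
```

In the tool's units: 0.066 rad is 0.021.

>>> {"method": "move_tool", "body": {"increments": [[0, 0, 0, 0.021, 0.02], [0, 0, 0, 0.021, 0.02], [0, 0, 0, 0.021, 0.02], [0, 0, 0, 0.021, 0.02]]}}

```text
clock: 11.08
tool_pos: [0.4883, -0.3092, 0.1639]
tcp_rot: [0.0, 0.325, 0.946, 0.0]
wrist_force: [-0.3, 0.2, -2.3]
gripper_width: 0.0307
gripper_force: 40.6
```

```bash
cat > m.py <<'E'
from h import *
for k in range(3):
    s=r.get_state();g=r.grab_frame("wrist");im=cv2.cvtColor(g,6);C=cam("wrist",s);tp=s["tool_pos"]
    p=px(C,tp+[0,0,.0033])[0].astype(int);c=(im[p[1]-22:p[1]+22,p[0]-22:p[0]+22]<45).astype(np.uint8)
    n,L,st,ce=cv2.connectedComponentsWithStats(c);i=1+np.argmax(st[1:,4]);X=pt(C,ce[i]+p-22,tp[2]+.0033)[0]
    p=px(C,[.4207,-.2667,.04])[0].astype(int);o=p-40;c=im[o[1]:o[1]+80,o[0]:o[0]+80]
    m=np.zeros_like(c);cv2.circle(m,(40,40),23,1,-1)
    b=((cv2.GaussianBlur(c,(3,3),0)>70)&(m>0)).astype(np.uint8)
    n,L,st,ce=cv2.connectedComponentsWithStats(b)
    # pin = component with centroid closest to the middle
    i=1+np.argmin([np.hypot(*(ce[j]-40))+(st[j,4]<60)*99 for j in range(1,n)])
    ys,xs=np.where(L==i);P=np.c_[xs,ys]+o;vx,vy,x0,y0=cv2.fitLine(P.astype(np.float32),2,0,.01,.01).ravel()
    A=pt(C,[(x0-12*vx,y0-12*vy),(x0+12*vx,y0+12*vy)],.035);a=np.degrees(np.arctan2(*(A[1]-A[0])[1::-1]))%180
    # mouth: ellipse round dark region
    e=cv2.HoughCircles(cv2.GaussianBlur(c,(5,5),0),3,1,40,param1=60,param2=10,minRadius=24,maxRadius=36)
    W=pt(C,e[0,0,:2]+o,.062)[0] if e is not None else None
    q=s["tcp_rot"];M=R.from_quat([q[1],q[2],q[3],q[0]]).as_matrix();fy=np.degrees(np.arctan2(M[1,1],M[0,1]))
    print("tcp",tp.round(4),"cart",X.round(4)[:2],"pin",A.mean(0).round(4)[:2],a.round(1),st[i],"mouth",W,"fy",fy.round(1))
    for n_,t in(("pin",A.mean(0)),("mouth",W)):
        if t is not None:d=np.array([*(t-X)[:2],0]);print(n_,"tool shift",(M.T@d).round(4))
E
python3 m.py
```

```text
tcp [ 0.4883 -0.3092  0.1639] cart [ 0.4875 -0.3109] pin [ 0.4201 -0.2678] 33.0 [ 18  32  44  19 288] mouth [ 0.42065344 -0.26687434  0.062     ] fy 52.1
pin tool shift [ 0.0797 -0.0073 -0.    ]
mouth tool shift [ 0.0798 -0.0062 -0.    ]
tcp [ 0.4882 -0.3095  0.1639] cart [ 0.4873 -0.3112] pin [ 0.4202 -0.2677] 33.1 [ 19  32  43  19 291] mouth [ 0.42181236 -0.26555775  0.062     ] fy 52.1
pin tool shift [ 0.0797 -0.0069 -0.    ]
mouth tool shift [ 0.0797 -0.0043 -0.    ]
tcp [ 0.4881 -0.3097  0.1639] cart [ 0.4873 -0.3114] pin [ 0.4201 -0.2677] 32.9 [ 18  31  44  20 293] mouth [ 0.42044088 -0.26638162  0.062     ] fy 52.1
pin tool shift [ 0.0799 -0.0069 -0.    ]
mouth tool shift [ 0.0804 -0.0056 -0.    ]
```

```bash
python3 - <<'E'
from h import *
K=r.calibration("wrist");T=K["tool_from_camera"]
C=(K["camera_matrix"],K["k1"],T[:3,:3],T[:3,3])   # tool frame
def dot(f,p,z,w=22,th=45):
    im=cv2.imread(f,0);p=np.array(p);c=(im[p[1]-w:p[1]+w,p[0]-w:p[0]+w]<th).astype(np.uint8)
    n,L,st,ce=cv2.connectedComponentsWithStats(c)
    for j in range(1,n):
        if 20<st[j,4]<900:g=ce[j]+p-w;print(f,st[j],g.round(1),pt(C,g,z)[0].round(4))
dot("pics/w2.png".replace("w2","w2full"),(287,300),-.0033)
dot("pics/w3.png",(284,214),.2965-.1225-.069,12,70)
dot("pics/w5.png",(287,300),-.0033)
E
```

```text
pics/w2full.png [ 10  12  23  21 393] [285.9 300. ] [-0.0004 -0.0015 -0.0033]
pics/w3.png [  4   6  13  14 138] [282.2 214.4] [ 0.0024 -0.004   0.105 ]
pics/w5.png [  9  12  23  21 395] [285.  300.1] [-0.0004 -0.0019 -0.0033]
```

The manual's scale: turns go in shares of pi rad. Converting my numbers, 0.02 rad is 0.0064.

>>> {"method": "move_tool", "body": {"increments": [[0, 0, -0.04, 0.0064, 0.02], [0, 0, -0.08, 0.0064, 0.02], [0, 0, -0.1, 0.0064, 0.02], [0, 0, -0.1, 0.0064, 0.02], [0, 0, -0.1, 0.0064, 0.02], [0, 0, -0.1, 0.0064, 0.02], [0, 0, -0.1, 0.0064, 0.02]]}}

```text
clock: 11.82
tool_pos: [0.487, -0.3093, 0.2618]
tcp_rot: [-0.002, 0.335, 0.942, 0.0]
wrist_force: [0.2, 0.8, -1.9]
gripper_width: 0.0307
gripper_force: 40.9
```

```bash
python3 m.py
```

```text
tcp [ 0.487  -0.3093  0.2618] cart [ 0.4862 -0.311 ] pin [ 0.4202 -0.2676] 33.2 [ 25  35  32  13 138] mouth [ 0.41612507 -0.27074215  0.062     ] fy 50.8
pin tool shift [ 0.0786 -0.008   0.0003]
mouth tool shift [ 0.0798 -0.013   0.0003]
tcp [ 0.4871 -0.3094  0.2619] cart [ 0.4862 -0.3112] pin [ 0.4203 -0.2676] 33.0 [ 25  35  32  13 146] mouth [ 0.42409387 -0.26404272  0.062     ] fy 50.8
pin tool shift [ 0.0786 -0.0079  0.0003]
mouth tool shift [ 0.0779 -0.0027  0.0003]
tcp [ 0.4872 -0.3096  0.2621] cart [ 0.4864 -0.3113] pin [ 0.4203 -0.2676] 33.2 [ 25  34  32  13 147] mouth [ 0.41386779 -0.27143788  0.062     ] fy 50.8
pin tool shift [ 0.0788 -0.0078  0.0002]
mouth tool shift [ 0.0814 -0.0149  0.0003]
```

>>> {"method": "move_tool", "body": {"increments": [[0, 0, 0.04, 0, 0.02], [0, 0, 0.08, 0, 0.02], [0, 0, 0.1, 0, 0.02], [0, 0, 0.1, 0, 0.02], [0, 0, 0.1, 0, 0.02], [0, 0, 0.1, 0, 0.02], [0, 0, 0.1, 0, 0.02]]}}

```text
clock: 12.55
tool_pos: [0.4893, -0.3113, 0.1659]
tcp_rot: [0.002, 0.335, 0.942, -0.0]
wrist_force: [-0.6, 0.9, -1.8]
gripper_width: 0.0303
gripper_force: 40.7
```

```bash
python3 m.py
```

```text
tcp [ 0.4893 -0.3113  0.1659] cart [ 0.4884 -0.313 ] pin [ 0.4202 -0.2676] 32.9 [ 18  32  44  18 289] mouth [ 0.42107761 -0.26703112  0.062     ] fy 50.8
pin tool shift [ 0.0816 -0.0079 -0.0003]
mouth tool shift [ 0.0813 -0.0069 -0.0003]
tcp [ 0.4892 -0.3112  0.1659] cart [ 0.4883 -0.3129] pin [ 0.42   -0.2677] 33.1 [ 18  32  44  18 292] mouth [ 0.4209846 -0.2668906  0.062    ] fy 50.8
pin tool shift [ 0.0815 -0.0081 -0.0003]
mouth tool shift [ 0.0813 -0.0069 -0.0003]
tcp [ 0.489  -0.311   0.1656] cart [ 0.4882 -0.3127] pin [ 0.4202 -0.2677] 33.0 [ 18  32  44  19 287] mouth [ 0.42175353 -0.26744118  0.062     ] fy 50.8
pin tool shift [ 0.0811 -0.0081 -0.0003]
mouth tool shift [ 0.0801 -0.0069 -0.0003]
```

>>> {"method": "move_tool", "body": {"increments": [[0.03, -0.003, 0, 0, 0.02], [0.06, -0.006, 0, 0, 0.02], [0.076, -0.007, 0, 0, 0.02], [0.081, -0.008, 0, 0, 0.02], [0.081, -0.008, 0, 0, 0.02], [0.081, -0.008, 0, 0, 0.02], [0.081, -0.008, 0, 0, 0.02], [0.081, -0.008, 0, 0, 0.02]]}}

```text
clock: 13.37
tool_pos: [0.4213, -0.266, 0.1642]
tcp_rot: [0.001, 0.335, 0.942, -0.0]
wrist_force: [0.4, 0.1, -2.5]
gripper_width: 0.0305
gripper_force: 40.9
```

```bash
cat > t.py <<'E'
from h import *
T=[]
for i in range(4):
    s=r.get_state();T.append(s["tool_pos"]);r.grab_frame("wrist")
print(np.round(T,4),tool([.4213,-.2657,s["tool_pos"][2]],s).round(4),s["wrist_force"].round(1))
E
python3 t.py
```

```text
[[ 0.4213 -0.266   0.1642]
 [ 0.4211 -0.2659  0.164 ]
 [ 0.4208 -0.2658  0.1638]
 [ 0.4206 -0.2657  0.1638]] [-0.0006  0.0004  0.    ] [-0.2 -0.3 -2.1]
```

>>> {"method": "move_tool", "body": {"increments": [[0, 0, 0.02, 0, 0.02], [0, 0, 0.032, 0, 0.02], [0, 0, 0.036, 0, 0.02], [0, 0, 0.039, 0, 0.02], [0, 0, 0.042, 0, 0.02], [0, 0, 0.042, 0, 0.02], [0, 0, 0.042, 0, 0.02]]}}

```text
clock: 14.15
tool_pos: [0.4228, -0.2667, 0.1243]
tcp_rot: [0.003, 0.335, 0.942, -0.0]
wrist_force: [-0.0, 0.1, 7.0]
gripper_width: 0.0305
gripper_force: 42.2
```

```bash
python3 t.py
```

```text
[[ 0.4228 -0.2667  0.1243]
 [ 0.4228 -0.2668  0.1243]
 [ 0.4228 -0.2667  0.1243]
 [ 0.4228 -0.2667  0.1243]] [ 0.0018 -0.0002 -0.    ] [0.1 0.8 8.5]
```

>>> {"method": "move_tool", "body": {"increments": [[0, 0, -0.006, 0, 0.02], [-0.0025, 0, -0.006, 0, 0.02], [-0.0025, 0, -0.006, 0, 0.02], [-0.0025, 0, -0.003, 0, 0.02], [-0.0025, 0, 0, 0, 0.02], [-0.0025, 0, 0.002, 0, 0.02], [-0.0025, 0, 0.002, 0, 0.02], [-0.0025, 0, 0.002, 0, 0.02]]}}

```text
clock: 15.02
tool_pos: [0.4254, -0.2689, 0.1225]
tcp_rot: [0.004, 0.335, 0.942, -0.0]
wrist_force: [0.9, -0.4, 14.0]
gripper_width: 0.0306
gripper_force: 43.5
```

```bash
python3 t.py
```

```text
[[ 0.4254 -0.2689  0.1225]
 [ 0.4254 -0.2689  0.1225]
 [ 0.4254 -0.2689  0.1225]
 [ 0.4254 -0.2689  0.1225]] [ 0.0052 -0.0001 -0.    ] [ 1.1 -0.3 13.4]
```

>>> {"method": "move_tool", "body": {"increments": [[0, 0, -0.01, 0, 0.02], [0, 0, -0.03, 0, 0.02], [0, 0, -0.045, 0, 0.02], [0, 0, -0.045, 0, 0.02], [0, 0, -0.045, 0, 0.02], [0, 0, -0.045, 0, 0.02]]}}

```text
clock: 15.72
tool_pos: [0.4211, -0.2661, 0.1636]
tcp_rot: [-0.001, 0.335, 0.942, 0.0]
wrist_force: [-0.4, -0.6, -3.1]
gripper_width: 0.0305
gripper_force: 41.8
```

```bash
cat > d.py <<'E'
from h import *
K=r.calibration("wrist");T=K["tool_from_camera"];C=(K["camera_matrix"],K["k1"],T[:3,:3],T[:3,3])
s=r.get_state();g=r.grab_frame("wrist");b=r.grab_frame("scene");cv2.imwrite("pics/w6.png",g);cv2.imwrite("pics/s6.png",b)
print(s["tool_pos"].round(4),s["tcp_rot"].round(4),s["wrist_force"].round(1))
for f in("w2full","w5","w6"):
    im=cv2.imread(f"pics/{f}.png",0);c=(im[278:322,265:309]<45).astype(np.uint8)
    n,L,st,ce=cv2.connectedComponentsWithStats(c);i=1+np.argmax(st[1:,4]);m=(L==i).astype(np.uint8)
    (x,y),ax,an=cv2.fitEllipse(max(cv2.findContours(m,0,1)[0],key=len))
    print(f,st[i],(ce[i]+[265,278]).round(2),np.round(ax,1),round(an),pt(C,ce[i]+[265,278],-.0033)[0].round(4))
p=px(C,[[0,.0,-.0033],[0,0,.0267],[.024,0,.0267],[.018,0,.0657],[.017,0,.0657]]);print(p.round(1))
cv2.imwrite("pics/w6c.png",np.hstack([np.clip(cv2.resize(cv2.imread(f"pics/{f}.png")[190:340,215:355],(392,420),interpolation=2).astype(float)*1.6,0,255).astype(np.uint8) for f in("w5","w6")]))
E
python3 d.py
```

```text
[ 0.4211 -0.2661  0.1636] [-1.200e-03  3.352e-01  9.422e-01  2.000e-04] [-0.4 -0.6 -3.1]
w2full [ 10  12  23  21 393] [285.9  299.99] [20.3 22.8] 83 [-0.0004 -0.0015 -0.0033]
w5 [  9  12  23  21 395] [285.01 300.07] [20.5 22.7] 93 [-0.0005 -0.0019 -0.0033]
w6 [  9  14  24  21 380] [285.38 302.14] [19.2 23.2] 88 [-0.0015 -0.0017 -0.0033]
[[289.4 299.1]
 [288.8 266.5]
 [288.9 221.7]
 [288.2 209.8]
 [288.2 211.4]]
```

View pics/w6c.png

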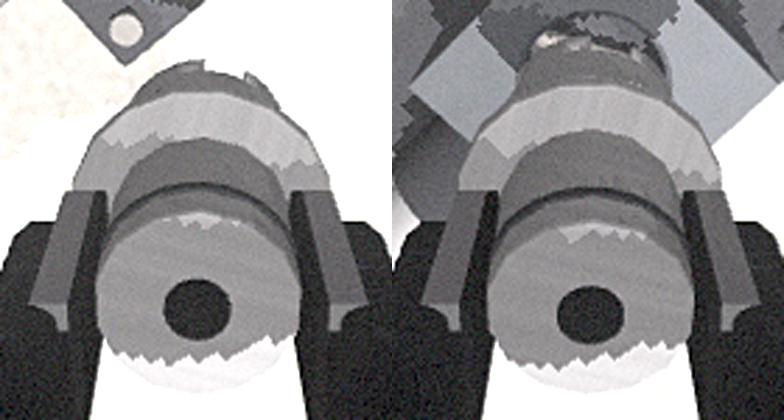

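The picture shows the cartridge has tilted about the jaw line, with its foot swung towards the camera. I'll set it upright on free bench and grip it again.

>>> {"method": "move_tool", "body": {"increments": [[0.015, 0.036, 0, 0, 0.02], [0.03, 0.074, 0, 0, 0.02], [0.044, 0.11, 0, 0, 0.02], [0.049, 0.122, 0.01, 0, 0.02], [0.049, 0.122, 0.04, 0, 0.02], [0.049, 0.122, 0.07, 0, 0.02], [0.049, 0.122, 0.085, 0, 0.02], [0.049, 0.122, 0.09, 0, 0.02], [0.049, 0.122, 0.092, 0, 0.02], [0.049, 0.122, 0.094, 0, 0.02], [0.049, 0.122, 0.094, 0, 0.02], [0.049, 0.122, 0.094, 0, 0.02]]}}

```text
clock: 16.82
tool_pos: [0.462, -0.1416, 0.0717]
tcp_rot: [0.001, 0.335, 0.942, 0.0]
wrist_force: [-0.1, -0.2, -2.1]
gripper_width: 0.0304
gripper_force: 42.0
```

```bash
python3 t.py
```

```text
[[ 0.462  -0.1416  0.0717]
 [ 0.462  -0.1415  0.0717]
 [ 0.4619 -0.1414  0.0716]
 [ 0.4618 -0.1414  0.0715]] [-4.720e-02 -1.219e-01 -1.000e-04] [ 0.1  0.2 -2.1]
```

>>> {"method": "move_tool", "body": {"increments": [[0, 0, 0.002, 0, 0.02], [0, 0, 0.004, 0, 0.02], [0, 0, 0.004, 0, 0.02], [0, 0, 0.004, 0, 0.02]]}}

```text
clock: 17.35
tool_pos: [0.461, -0.1412, 0.0666]
tcp_rot: [-0.0, 0.335, 0.942, 0.0]
wrist_force: [0.5, 0.4, -2.5]
gripper_width: 0.0303
gripper_force: 42.0
```

```bash
python3 t.py
```

```text
[[ 0.461  -0.1412  0.0666]
 [ 0.461  -0.1412  0.0667]
 [ 0.4611 -0.1413  0.0667]
 [ 0.4612 -0.1413  0.0668]] [-0.0477 -0.1216 -0.    ] [ 0.5  0.2 -1.8]
```

>>> {"method": "move_tool", "body": {"increments": [[0, 0, 0.001, 0, 0.02], [0, 0, 0.002, 0, 0.02], [0, 0, 0.002, 0, 0.02], [0, 0, 0.002, 0, 0.02]]}}

```text
clock: 17.88
tool_pos: [0.4611, -0.1413, 0.0647]
tcp_rot: [-0.0, 0.335, 0.942, 0.0]
wrist_force: [1.1, 0.7, -2.7]
gripper_width: 0.0307
gripper_force: 42.0
```

```bash
python3 t.py
```

```text
[[ 0.4611 -0.1413  0.0647]
 [ 0.4611 -0.1413  0.0647]
 [ 0.4611 -0.1412  0.0647]
 [ 0.4611 -0.1412  0.0648]] [-0.0478 -0.1216 -0.    ] [ 0.3  0.4 -2.9]
```

>>> {"method": "move_tool", "body": {"increments": [[0, 0, 0.0015, 0, 0.02], [0, 0, 0.0015, 0, 0.02], [0, 0, 0.0015, 0, 0.02]]}}

```text
clock: 18.33
tool_pos: [0.4614, -0.1415, 0.0643]
tcp_rot: [0.0, 0.335, 0.942, 0.0]
wrist_force: [-2.8, 0.7, 8.0]
gripper_width: 0.0306
gripper_force: 43.4
```

>>> {"method": "move_tool", "body": {"increments": [[0, 0, 0.0015, 0, 0.02], [0, 0, 0.0015, 0, 0.02], [0, 0, 0.0015, 0, 0.02]]}}

```text
clock: 18.58
tool_pos: [0.4618, -0.1417, 0.0641]
tcp_rot: [0.0, 0.336, 0.942, 0.001]
wrist_force: [-5.5, 0.5, 21.1]
gripper_width: 0.0304
gripper_force: 44.7
```

```bash
python3 t.py
```

```text
[[ 0.4618 -0.1417  0.0641]
 [ 0.4618 -0.1418  0.0641]
 [ 0.4618 -0.1418  0.0641]
 [ 0.4618 -0.1417  0.0641]] [-0.047  -0.1216 -0.0002] [-5.2  1.8 20.8]
```

>>> {"method": "move_tool", "body": {"increments": [[0, 0, -0.001, 0, 0.02], [0, 0, -0.002, 0, 0.02], [0, 0, -0.002, 0, 0.032], [0, 0, -0.002, 0, 0.036], [0, 0, -0.002, 0, 0.045], [0, 0, -0.002, 0, 0.06], [0, 0, -0.002, 0, 0.06], [0, 0, -0.002, 0, 0.06], [0, 0, -0.002, 0, 0.06]]}}

```text
clock: 19.53
tool_pos: [0.4612, -0.1413, 0.0637]
tcp_rot: [-0.0, 0.335, 0.942, 0.0]
wrist_force: [0.8, 0.5, -0.3]
gripper_width: 0.0598
gripper_force: 0.0
```

```bash
cat > e.py <<'E'
from h import *
K=r.calibration("wrist");T=K["tool_from_camera"];C=(K["camera_matrix"],K["k1"],T[:3,:3],T[:3,3])
s=r.get_state();g=r.grab_frame("wrist");cv2.imwrite("pics/w7.png",g)
im=cv2.cvtColor(g,6);c=(im[278:322,265:309]<45).astype(np.uint8)
n,L,st,ce=cv2.connectedComponentsWithStats(c);i=1+np.argmax(st[1:,4]);m=(L==i).astype(np.uint8)
(x,y),ax,an=cv2.fitEllipse(max(cv2.findContours(m,0,1)[0],key=len))
z=-(.069-s["tool_pos"][2]);print(s["tool_pos"].round(4),st[i],np.round(ax,1),ce[i]+[265,278],pt(C,ce[i]+[265,278],z)[0].round(4),pt(C,ce[i]+[265,278],-.0045)[0].round(4),s["wrist_force"].round(1))
E
python3 e.py
```

```text
[ 0.4612 -0.1413  0.0637] [  9   0  24  22 414] [21.  23.2] [285.23913043 288.28743961] [ 0.0063 -0.0018 -0.0053] [ 0.0059 -0.0018 -0.0045] [ 0.8  0.5 -0.3]
```

>>> {"method": "move_tool", "body": {"increments": [[0.003, 0, 0, 0, 0.06], [0.006, 0, 0, 0, 0.06], [0.006, 0, 0, 0, 0.06], [0.006, 0, 0, 0, 0.06], [0.006, 0, 0, 0, 0.02], [0.006, 0, 0, 0, 0.02], [0.006, 0, 0, 0, 0.02], [0.006, 0, 0, 0, 0.02], [0.006, 0, 0, 0, 0.02], [0.006, 0, 0, 0, 0.02]], "grip_force": 60}}

```text
clock: 20.42
tool_pos: [0.4566, -0.1376, 0.0641]
tcp_rot: [0.0, 0.335, 0.942, 0.0]
wrist_force: [-1.1, 0.4, 4.9]
gripper_width: 0.0303
gripper_force: 59.0
```

```bash
python3 e.py
```

```text
[ 0.4566 -0.1376  0.0641] [  9  12  24  21 398] [20.3 23. ] [285.3241206  300.28894472] [ 0.0004 -0.0017 -0.0049] [ 0.0002 -0.0017 -0.0045] [-1.1  0.4  4.9]
```

```bash
sed -i 's/.4213,-.2657/.4220,-.2662/' t.py
```

>>> {"method": "move_tool", "body": {"increments": [[0, 0, -0.01, 0, 0.02], [0, 0, -0.04, 0, 0.02], [0, 0, -0.075, 0, 0.02], [0, 0, -0.096, 0, 0.02], [-0.015, -0.034, -0.096, 0, 0.02], [-0.03, -0.068, -0.096, 0, 0.02], [-0.045, -0.1, -0.096, 0, 0.02], [-0.052, -0.116, -0.096, 0, 0.02], [-0.0545, -0.1216, -0.096, 0, 0.02], [-0.0545, -0.1216, -0.096, 0, 0.02], [-0.0545, -0.1216, -0.096, 0, 0.02], [-0.0545, -0.1216, -0.096, 0, 0.02], [-0.0545, -0.1216, -0.096, 0, 0.02], [-0.0545, -0.1216, -0.096, 0, 0.02], [-0.0545, -0.1216, -0.096, 0, 0.02], [-0.0545, -0.1216, -0.096, 0, 0.02], [-0.0545, -0.1216, -0.096, 0, 0.02]]}}

```text
clock: 21.88
tool_pos: [0.422, -0.2659, 0.1598]
tcp_rot: [-0.0, 0.335, 0.942, 0.0]
wrist_force: [0.4, 1.0, -2.8]
gripper_width: 0.0296
gripper_force: 60.2
```

```bash
python3 t.py; python3 e.py
```

```text
[[ 0.422  -0.2659  0.1598]
 [ 0.422  -0.266   0.1598]
 [ 0.422  -0.2661  0.1598]
 [ 0.4219 -0.2661  0.1598]] [-0.0001 -0.     -0.    ] [ 0.1  0.1 -2.8]
[ 0.4219 -0.2662  0.1598] [  9  12  24  22 400] [20.5 22.9] [285.41   300.2075] [-0.0603 -0.0017  0.0908] [ 0.0002 -0.0017 -0.0045] [ 0.3 -0.2 -1.9]
```

>>> {"method": "move_tool", "body": {"increments": [[0, 0, 0.015, 0, 0.02], [0, 0, 0.027, 0, 0.02], [0, 0, 0.031, 0, 0.02], [0, 0, 0.033, 0, 0.02], [0, 0, 0.0345, 0, 0.02], [0, 0, 0.036, 0, 0.02], [0, 0, 0.036, 0, 0.02], [0, 0, 0.036, 0, 0.02], [0, 0, 0.036, 0, 0.02]]}}

```text
clock: 22.88
tool_pos: [0.4222, -0.2663, 0.1241]
tcp_rot: [0.0, 0.335, 0.942, 0.0]
wrist_force: [-0.1, -0.9, -2.2]
gripper_width: 0.0302
gripper_force: 60.2
```

```bash
python3 t.py
```

```text
[[ 0.4222 -0.2663  0.1241]
 [ 0.4222 -0.2663  0.1241]
 [ 0.4221 -0.2662  0.124 ]
 [ 0.4221 -0.2662  0.124 ]] [ 0.0001 -0.     -0.    ] [ 0.4 -0.3 -3. ]
```

>>> {"method": "move_tool", "body": {"increments": [[0, 0, 0.001, 0, 0.02], [0, 0, 0.002, 0, 0.02], [0, 0, 0.003, 0, 0.02], [0, 0, 0.004, 0, 0.02], [0, 0, 0.004, 0, 0.02], [0, 0, 0.004, 0, 0.02]]}}

```text
clock: 23.58
tool_pos: [0.4219, -0.2661, 0.1197]
tcp_rot: [-0.0, 0.335, 0.942, 0.0]
wrist_force: [-0.3, -0.0, -1.7]
gripper_width: 0.0299
gripper_force: 60.2
```

```bash
python3 t.py
```

```text
[[ 0.4219 -0.2661  0.1197]
 [ 0.4219 -0.2661  0.1197]
 [ 0.4219 -0.2662  0.1198]
 [ 0.422  -0.2662  0.1198]] [-0.  0.  0.] [-0.6  0.5 -1.5]
```

It is 6 mm inside the mouth with no force. I continue to just above the pin, where contact is expected at TCP z ≈ 0.099.

>>> {"method": "move_tool", "body": {"increments": [[0, 0, 0.003, 0, 0.02], [0, 0, 0.006, 0, 0.02], [0, 0, 0.009, 0, 0.02], [0, 0, 0.012, 0, 0.02], [0, 0, 0.015, 0, 0.02], [0, 0, 0.018, 0, 0.02], [0, 0, 0.018, 0, 0.02], [0, 0, 0.018, 0, 0.02]]}}

```text
clock: 24.45
tool_pos: [0.4218, -0.2662, 0.1015]
tcp_rot: [-0.0, 0.335, 0.942, 0.0]
wrist_force: [-0.1, 0.2, -1.8]
gripper_width: 0.0304
gripper_force: 60.2
```

```bash
python3 t.py
```

```text
[[ 0.4218 -0.2662  0.1015]
 [ 0.4219 -0.2662  0.1017]
 [ 0.4219 -0.2662  0.1018]
 [ 0.422  -0.2662  0.1019]] [ 0.  0. -0.] [-0.8  0.2 -2.3]
```

>>> {"method": "move_tool", "body": {"increments": [[0, 0, 0.001, 0, 0.02], [0, 0, 0.002, 0, 0.02], [0, 0, 0.003, 0, 0.02], [0, 0, 0.004, 0, 0.02], [0, 0, 0.004, 0, 0.02], [0, 0, 0.004, 0, 0.02]]}}

```text
clock: 25.15
tool_pos: [0.4218, -0.2661, 0.0976]
tcp_rot: [-0.0, 0.335, 0.942, 0.0]
wrist_force: [-0.5, -1.4, -1.4]
gripper_width: 0.0305
gripper_force: 60.2
```

```bash
python3 t.py
```

```text
[[ 0.4218 -0.2661  0.0976]
 [ 0.4219 -0.2662  0.0977]
 [ 0.4219 -0.2662  0.0978]
 [ 0.422  -0.2662  0.0978]] [-0.  0.  0.] [-0.1 -0.3 -2.8]
```

>>> {"method": "move_tool", "body": {"increments": [[0, 0, 0.001, 0, 0.02], [0, 0, 0.002, 0, 0.02], [0, 0, 0.003, 0, 0.02], [0, 0, 0.004, 0, 0.02], [0, 0, 0.005, 0, 0.02], [0, 0, 0.005, 0, 0.02], [0, 0, 0.005, 0, 0.02]]}}

```text
clock: 25.93
tool_pos: [0.4219, -0.2661, 0.0927]
tcp_rot: [-0.0, 0.335, 0.942, 0.0]
wrist_force: [0.0, -0.1, -2.0]
gripper_width: 0.03
gripper_force: 60.2
```

```bash
python3 t.py
```

```text
[[ 0.4219 -0.2661  0.0927]
 [ 0.4219 -0.2662  0.0927]
 [ 0.422  -0.2662  0.0928]
 [ 0.422  -0.2662  0.0928]] [-0.  0.  0.] [-0.5  0.5 -2.4]
```

>>> {"method": "move_tool", "body": {"increments": [[0, 0, 0.0005, 0, 0.02], [0, 0, 0.001, 0, 0.02], [0, 0, 0.001, 0, 0.02], [0, 0, 0.001, 0, 0.032], [0, 0, 0.001, 0, 0.036], [0, 0, 0.001, 0, 0.045], [0, 0, 0.001, 0, 0.06], [0, 0, 0.001, 0, 0.07], [0, 0, 0.001, 0, 0.07], [0, 0, 0.001, 0, 0.07], [0, 0, -0.03, 0, 0.085], [0, 0, -0.06, 0, 0.085], [0, 0, -0.1, 0, 0.085], [0, 0, -0.13, 0, 0.085], [0, 0, -0.13, 0, 0.085], [0, 0, -0.13, 0, 0.085]]}}

```text
clock: 27.47
tool_pos: [0.423, -0.2667, 0.2245]
tcp_rot: [0.002, 0.335, 0.942, 0.0]
wrist_force: [-0.1, 0.9, -0.9]
gripper_width: 0.0855
gripper_force: 0.0
```

```bash
python3 - <<'E'
from h import *
w=r.grab_frame("wrist");b=r.grab_frame("scene")
C=cam("scene");p=px(C,[[.422,-.266,.067],[.635,.06,.15]]).astype(int);print(p)
f=lambda im,c,h=40:cv2.resize(im[c[1]-h:c[1]+h,c[0]-h:c[0]+h],(260,260),interpolation=2)
x=np.hstack([f(b,p[0]),f(b,p[1])]);ww=cv2.resize(w,(520,300))[:, :]
cv2.imwrite("pics/fin.png",np.vstack([x,ww]));cv2.imwrite("pics/finw.png",w)
E
```

```text
[[177 172]
 [312 219]]
```

View pics/fin.png

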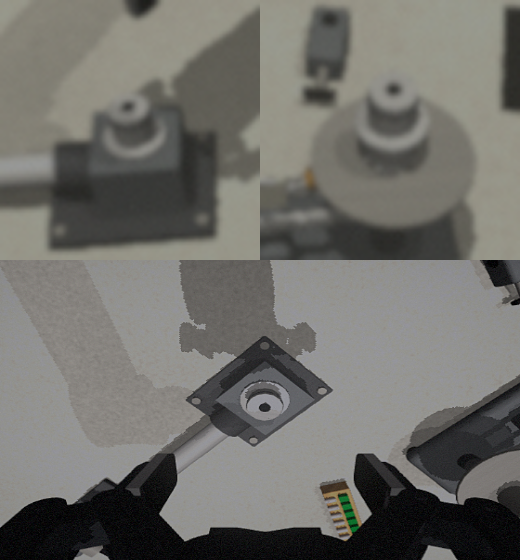

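The final picture shows the collar lying on the block around the well and the light cartridge standing on the raised free pan. I'll check the seat height numerically, then hand in.

```bash
python3 - <<'E'
from h import *
C=cam("scene");print(px(C,[[.423,-.266,.097],[.423,-.266,.104]]).round(1),"seen ~176.1,164.3")
w=cv2.imread("pics/finw.png",0);s=r.get_state();CW=cam("wrist",s);p=px(CW,[.422,-.266,.097])[0].astype(int)
c=w[p[1]-14:p[1]+14,p[0]-14:p[0]+14]
n,L,st,ce=cv2.connectedComponentsWithStats((c<45).astype(np.uint8))
K=r.calibration("wrist");T=K["tool_from_camera"];CT=(K["camera_matrix"],K["k1"],T[:3,:3],T[:3,3])
for i in range(1,n):
    if st[i,4]>20:
        for z in(.097,.104):print(st[i],z,pt(CT,ce[i]+p-14,s["tool_pos"][2]-z)[0].round(4))
E
```

```text
[[175.5 164.7]
 [175.  162.7]] seen ~176.1,164.3
[ 6  5 12 11 85] 0.097 [ 0.0028 -0.0025  0.1249]
[ 6  5 12 11 85] 0.104 [ 0.0049 -0.0024  0.1179]
```

```bash
python3 -c "
from bench import r
print(r.close_job())"
```

```text
the job is handed in; nothing more can be done
None
```

I handed the job in at about 27.5 s: the heavy cartridge is seated over the pin with its collar flush on the block, and the light one stands on the free pan. On the first try the heavy one caught the well's rim at about 14 N and tilted in the grip, so I stood it on free bench (about 21 N of press there), regripped it, and it then went in with no measurable force.

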